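Put fresh canisters on the cooler with sizing pins in their necks

TASK

Cool the freshly moulded handled canisters: lift every canister off the raised rack, stand it upright on the perforated air-cooling box beside, and push a sizing pin from the pin block down its neck until the collar sits on the rim. Turn the timer dial clockwise to its red mark and, once all the canisters are fitted, press the green start button fully down; leave everything else on the bench where it is.

Things in the scene. Friction and masses are not known exactly. Their poses are not given: they have to be found in the camera images.
- white: White blow-moulded canister of 0.11 kg, may be absent (then None): body 110 mm long (x) by 70 mm wide (y), flat shoulder 110 mm up; handle bar along its x over the top, middle of the bar at (18, 0, 150) mm, 72 mm long (x), 14 mm wide (y), 14 mm high, 33 mm of free height under it; narrow open neck at the -x end. Origin: centre of the underside; z up, x along the handle away from the neck
- white_neck (a point): Centre of the white canister's neck rim, at (-38, 0, 140) mm in its frame. Neck 21 mm outside, straight bore 14 mm, 30 mm of neck above the shoulder, hollow below; axes as the canister's
- yellow: Yellow blow-moulded canister of 0.11 kg, may be absent (then None): body 110 mm long (x) by 70 mm wide (y), flat shoulder 110 mm up; handle bar along its x over the top, middle of the bar at (18, 0, 150) mm, 72 mm long (x), 14 mm wide (y), 14 mm high, 33 mm of free height under it; narrow open neck at the -x end. Origin: centre of the underside; z up, x along the handle away from the neck
- yellow_neck (a point): Centre of the yellow canister's neck rim, at (-38, 0, 140) mm in its frame. Neck 21 mm outside, straight bore 14 mm, 30 mm of neck above the shoulder, hollow below; axes as the canister's
- green: Light-green blow-moulded canister of 0.11 kg, may be absent (then None): body 110 mm long (x) by 70 mm wide (y), flat shoulder 110 mm up; handle bar along its x over the top, middle of the bar at (18, 0, 150) mm, 72 mm long (x), 14 mm wide (y), 14 mm high, 33 mm of free height under it; narrow open neck at the -x end. Origin: centre of the underside; z up, x along the handle away from the neck
- green_neck (a point): Centre of the green canister's neck rim, at (-38, 0, 140) mm in its frame. Neck 21 mm outside, straight bore 14 mm, 30 mm of neck above the shoulder, hollow below; axes as the canister's
- pin1: Sizing pin 1 (all three alike, any pin fits any canister), 0.03 kg: 10 mm aluminium rod with a tapered tip reaching 75 mm below its collar, collar 23 mm across and 4 mm thick, above it an orange grip 14 mm across and 32 mm high. Origin: underside of the collar on the axis; z up towards the grip. Starts standing in the pin block with its collar on the block's top
- pin2: Sizing pin 2 (all three alike, any pin fits any canister), 0.03 kg: 10 mm aluminium rod with a tapered tip reaching 75 mm below its collar, collar 23 mm across and 4 mm thick, above it an orange grip 14 mm across and 32 mm high. Origin: underside of the collar on the axis; z up towards the grip. Starts standing in the pin block with its collar on the block's top
- pin3: Sizing pin 3 (all three alike, any pin fits any canister), 0.03 kg: 10 mm aluminium rod with a tapered tip reaching 75 mm below its collar, collar 23 mm across and 4 mm thick, above it an orange grip 14 mm across and 32 mm high. Origin: underside of the collar on the axis; z up towards the grip. Starts standing in the pin block with its collar on the block's top
- pinblock: Blue pin block 50 x 170 x 85 mm, fixed, three 13 mm holes 65 mm apart along its y (at -65, 0, 65 mm), 80 mm deep. Origin: centre of the underside
- rack: Raised take-out rack of steel slats on blue legs, 190 mm (x) by 400 mm (y), top 60 mm above the bench, fixed; the canisters start on it in a row along its y. It may be on the left or the right. Origin: centre of its footprint on the bench
- cooler: Air-cooling box, grey with a flat perforated aluminium top, 200 mm (x) by 420 mm (y) by 30 mm high, fixed; on the other side from the rack. Origin: centre of its underside, so its top is at z 30 mm
- control: The cooler's grey control box, 100 mm (x) by 160 mm (y) by 140 mm high, fixed; on its top the timer dial and, 85 mm to its -y side, the green start button. Origin: centre of its underside; its front faces -x
- timer (a joint): Timer dial angle in rad, 0 to 2.6, grows clockwise seen from above; it turns easily (0.03 N m) and stays where left. At 0 its white pointer points to the control box's -x side; the red mark is at 1.05 rad (60 degrees), the next black ticks are 0.52 rad either side
- start (a joint): Travel of the green start button in m: 0 up, 0.006 fully down, springs back; about 5 N presses it fully down
- start_top (a point): Centre of the button's top face, 28 mm across, 22 mm above the control box's top when up (the point moves with the button)
- timer_grip (a point): Point on the dial's axis at the height to grip, 37 mm above the box's top: an upright bar 14 mm thick and 42 mm long, lying along the box's x when the joint is 0 and turning with the dial; the bar ends 7 mm above this point
- nozzle1: Bystander: white nozzle bottle, 44 mm across, 165 mm high, beyond the corner of the rack or cooler on the left; leave it alone. Origin: its underside
- nozzle2: Bystander: white nozzle bottle, 44 mm across, 165 mm high, at the back; leave it alone. Origin: its underside
- nozzle3: Bystander: white nozzle bottle, 44 mm across, 165 mm high, at the back; leave it alone. Origin: its underside
- tape: Bystander: roll of tape, 64 mm across, 24 mm high, between rack and cooler; leave it alone. Origin: its underside
- deburrer: Bystander: red deburring tool, 145 mm long, lying between rack and cooler; leave it alone. Origin: its underside
- caliper: Bystander: caliper, lying at the back; leave it alone. Origin: its underside
- cutter: Bystander: yellow cutter, lying at the back right; leave it alone. Origin: its underside
Things that resemble listed ones, but are neither listed nor needed, are in the scene too. Of the things shaped like the green, the green one is meant.

How it is judged:
By the outcome, as a careful person would: the job done as asked, in the order asked, and still so for the second after the job is handed in, with the robot touching nothing.
Of white, yellow, green only 2 to 3 are there at a start; the rules pass over those that are not, and their reading is None.
At some moment in a run one of white, yellow, green may be knocked a few centimetres aside while the robot is not near it.
It also fails if it takes over 210 s, if anything falls off the work surface, if the arm or the gripper's body presses on something with over 40 N, if the wrist force passes 120 N, or if a joint passes its speed limit or range.

ROBOT

A 6-joint arm with a two-finger parallel gripper is mounted at the origin on the work surface. World frame = base frame: x ahead of the robot, y to its left, z up, the work surface at z = 0. Lengths are in m, angles in rad, forces in N, time in s.
With the tool pointing down it reaches from about 0.275 to 0.825 m from the base axis. Payload 4.9 kg.
Tool frame: the origin (TCP) lies midway between the tips of the shut fingers; the grasp point (between the pads) lies 19 mm behind it (bot.grip_depth is the distance from the TCP to the grasp point, in m); y points along the fingers, x is the direction in which the jaws open and shut, and the axes are right-handed (so a half turn about y gives the same grasp; the last joint's range is limited). The gripper opens to 85 mm and grips with 20 to 120 N. Pads are 22 mm wide; open, the fingers measure 114 mm over their backs; the gripper's body (76 mm by 85 mm) begins 54 mm behind the grasp point. The pads swing forward as they close: fully open they stand 13 mm farther back than shut.
Start: joints at [-1.349, 0.326, -0.193, 1.052, 0, 1.437], TCP at [0.192, -0.516, 0.231] pointing down, gripper open.
Joint ranges: [-2.65, 2.65], [-0.97, 1.79], [-1.3, 1.35], [-1.93, 2.1], [-1.47, 1.37], [-3.14, 3.14]. Speed limits (rad/s): [2.57, 2.57, 3.14, 3.14, 3.14, 3.14].

INTERFACE

Orientations are given as a unit quaternion [w, x, y, z].
In Python, from cell import bot gives the robot as it stands. Calls block until the motion is done:
- bot.move_pose(position, orientation): joint-space move of the TCP to a pose.
- bot.move_linear(position, speed=0.15, rotation=None, until_force=None): straight line of the TCP; rotation=None keeps the orientation; speed is the mean speed in m/s. With until_force (N) it stops when the force on the tool has changed by that much, and returns True; else False.
- bot.goto_joints(angles): joint-space move.
- bot.set_gripper(opening, grasp_force=None): opening from 0.0 (shut) to 1.0 (fully open); grasp_force is the grip in N (None keeps the last); returns when the fingers have stopped.
- bot.wait(seconds).
- bot.solve_ik(position, orientation): joint angles nearest the present ones, or None.
- bot.camera(name): name is "side" or "top" or "wrist"; returns the picture (480x640x3 uint8, red, green, blue); there is no depth.
- bot.calibration(name): a dict with "mtx" (3x3 intrinsics, pixels), "extrinsics" (4x4, takes a point from world to camera coordinates); the wrist camera has in their place "hand_eye" (4x4, takes a point from camera to tool coordinates, whose origin is the TCP and whose axes are the tool frame's). Camera axes: x right, y down, z forward; pixel columns grow to the right and rows downward; lengths in m; the calibration is good to about 2 mm. A picture is of the moment at which its call begins: read the wrist's pose just before it. calibration takes no time and is no camera call.
A pose or a line that the arm cannot do raises bot.PlanningError and nothing moves.
- bot.close_job(): hands the job in, once; it reports no verdict.
Trained networks look in the newest picture that a camera, given by its name, has taken for a name from the list of things; names that differ only in an ending like _2 or _b are one class to them, and where a whole thing is asked for, a point or a joint stands for the part that bears it (a point fixed in the world has none). Each returns a list of dicts, best first, with "confidence" (0 to 1); they miss things now and then, are a little off and sometimes report something else, mostly with a low value. They report only what shows in the picture. A call takes as long as a camera call. They do not tell look-alikes from the thing itself.
- bot.search_frame(camera, thing): "bbox" ([left, top, width, height] in pixels, round what is visible of it).
Readings, each from a call of its own:
- bot.read_clock(): time.
- bot.read_joint_positions(): joint angles.
- bot.read_joint_vel(): joint speeds.
- bot.read_joint_efforts(): joint torques, N m.
- bot.read_position(): TCP position.
- bot.read_tool_rot(): TCP orientation.
- bot.read_ft_force(): force on the tool from outside, world axes, zero at the start.
- bot.read_moment(): the same for the moment, N m.
- bot.read_gripper_width(): opening from 0.0 (shut) to 1.0 (fully open).
Only numpy, scipy, OpenCV 4.12 (cv2) and the standard library are available. Lean on these libraries where they do the work, as an engineer would, in place of code of your own. Each camera call takes 0.05 s, during which the arm holds its last target.

## Working session

There is one attempt and no reset: what is moved stays moved. The work goes in short steps, each a Python script; the robot and the scene stay as the last script left them, time stands still between calls to the robot, and variables do not carry over. Pictures are saved under pics/ and viewed, and the job is handed in when it is done.

```bash
ls; mkdir -p pics; python3 - <<'E'
from cell import bot
import cv2, numpy as np
np.set_printoptions(precision=4,suppress=True)
for c in ["side","top","wrist"]:
    im=bot.camera(c); cv2.imwrite(f"pics/{c}0.png",im[:,:,::-1])
    k=bot.calibration(c); print(c,k)
    for t in ["white","yellow","green","pin1","pinblock","rack","cooler","control","timer","start_top","tape"]:
        if c!="wrist":
            r=bot.search_frame(c,t); print(t,[(np.round(d["bbox"]).astype(int).tolist(),round(d["confidence"],2)) for d in r[:4]])
print(bot.read_clock())
E
```

```text
pics
side {'mtx': array([[569.0953,   0.    , 329.3047],
       [  0.    , 569.0953, 240.6152],
       [  0.    ,   0.    ,   1.    ]]), 'extrinsics': array([[-0.6994, -0.7145,  0.0175,  0.3499],
       [-0.5705,  0.5434, -0.6159,  0.3698],
       [ 0.4305, -0.4408, -0.7876,  1.2574],
       [ 0.    ,  0.    ,  0.    ,  1.    ]])}
white []
yellow [([319, 143, 17, 41], 0.61), ([373, 159, 52, 58], 0.57)]
green [([404, 130, 45, 66], 0.9), ([473, 209, 42, 60], 0.89)]
pin1 []
pinblock [([281, 178, 59, 58], 0.94), ([408, 130, 44, 66], 0.56)]
rack [([321, 157, 127, 119], 0.63)]
cooler [([153, 269, 193, 175], 0.73), ([408, 134, 39, 58], 0.48)]
control [([202, 203, 75, 87], 0.56), ([406, 135, 42, 56], 0.22)]
timer [([218, 219, 16, 21], 0.54)]
start_top [([324, 159, 127, 119], 0.64), ([248, 210, 11, 6], 0.46), ([410, 130, 40, 65], 0.17)]
tape [([336, 276, 28, 30], 0.95)]
top {'mtx': array([[547.1202,   0.    , 322.3872],
       [  0.    , 547.1202, 238.2323],
       [  0.    ,   0.    ,   1.    ]]), 'extrinsics': array([[-0.0246, -0.9997, -0.0008, -0.0089],
       [-0.9797,  0.0243, -0.1992,  
[... 267 characters left out ...]
)]
pinblock [([374, 189, 11, 11], 0.31)]
rack [([335, 209, 173, 97], 0.97)]
cooler [([113, 240, 173, 84], 0.64), ([234, 136, 81, 30], 0.54), ([338, 207, 169, 96], 0.5), ([373, 189, 11, 11], 0.27)]
control [([221, 167, 73, 51], 0.71)]
timer [([389, 154, 24, 27], 0.61)]
start_top [([266, 178, 12, 14], 0.5)]
tape [([298, 285, 28, 25], 0.51), ([319, 186, 71, 27], 0.32)]
wrist {'mtx': array([[382.1924,   0.    , 320.3908],
       [  0.    , 382.1924, 239.3085],
       [  0.    ,   0.    ,   1.    ]]), 'hand_eye': array([[ 1.    ,  0.0004, -0.0005, -0.    ],
       [ 0.0006, -0.2923,  0.9563, -0.1419],
       [ 0.0002, -0.9563, -0.2923,  0.0741],
       [ 0.    ,  0.    ,  0.    ,  1.    ]])}
1.25
```

View pics/top0.png

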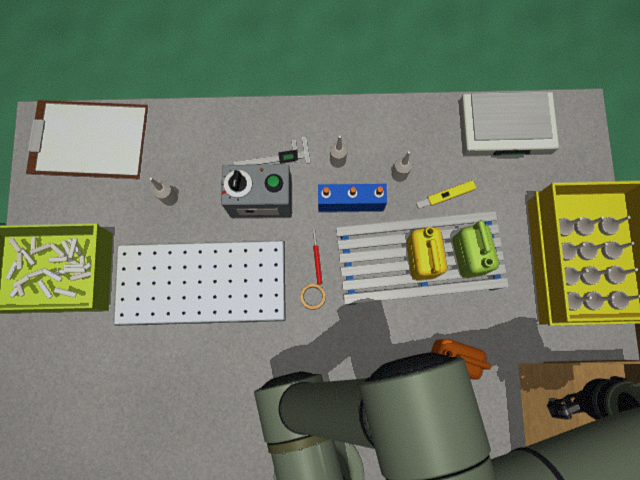

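View pics/side0.png

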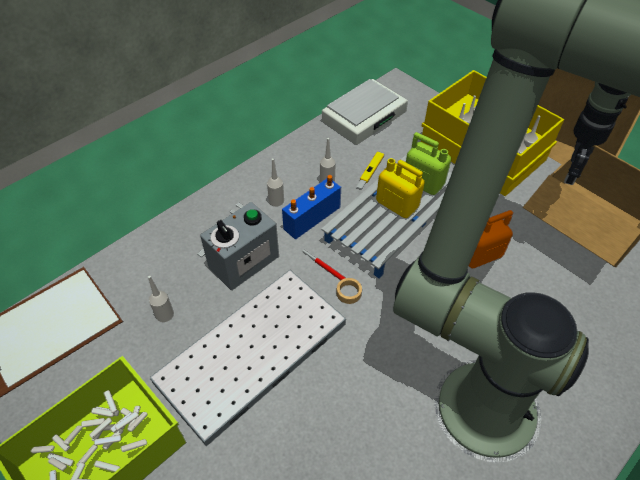

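View pics/wrist0.png

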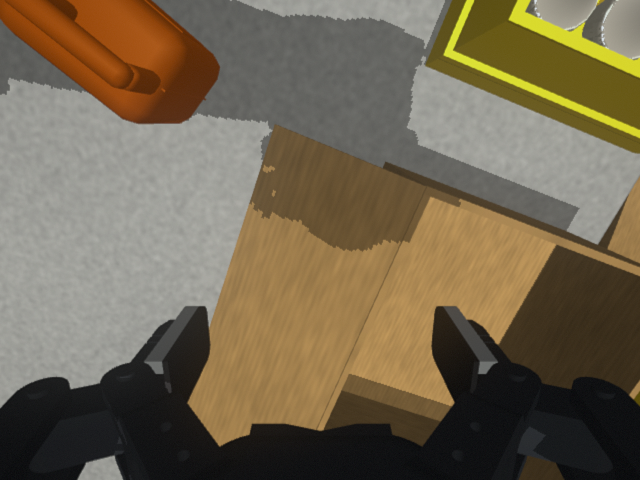

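```bash
cat > h.py <<'E'
from cell import bot
import cv2, numpy as np
from scipy.spatial.transform import Rotation as R
np.set_printoptions(precision=4,suppress=True)
def q(a):  # tool down, jaw dir at world angle a
    M=np.array([[np.cos(a),0,-np.sin(a)],[np.sin(a),0,np.cos(a)],[0,-1,0]])
    x,y,z,w=R.from_matrix(M).as_quat(); return [w,x,y,z]
def rot(qq): return R.from_quat([qq[1],qq[2],qq[3],qq[0]]).as_matrix()
def campose(c):
    """K, world->cam 4x4"""
    k=bot.calibration(c)
    if c!="wrist": return k["mtx"],k["extrinsics"]
    T=np.eye(4); T[:3,:3]=rot(bot.read_tool_rot()); T[:3,3]=bot.read_position()
    return k["mtx"],np.linalg.inv(T@k["hand_eye"])
def ray(K,E,uv,z):
    """pixel -> world on plane z"""
    d=E[:3,:3].T@np.linalg.inv(K)@np.array([uv[0],uv[1],1.]); o=-E[:3,:3].T@E[:3,3]
    return o+d*(z-o[2])/d[2]
def proj(K,E,p):
    p=K@(E[:3,:3]@np.asarray(p,float)+E[:3,3]); return p[:2]/p[2]
def shot(c,name,crop=None,scale=1):
    K,E=campose(c); im=bot.camera(c)
    np.savez(f"pics/{name}.npz",K=K,E=E,im=im)
    o=im[:,:,::-1]
    if crop: x,y,w,h=crop; o=o[y:y+h,x:x+w]
    if scale!=1:o=cv2.resize(o,None,fx=scale,fy=scale,interpolation=cv2.INTER_CUBIC)
    cv2.imwrite(f"pics/{name}.png",o); return K,E,im
def ld(name):
    d=np.load(f"pics/{name}.npz"); return d["K"],d["E"],d["im"]
def net(c,t): 
    return [(np.round(d["bbox"]).astype(int).tolist(),round(d["confidence"],2)) for d in bot.search_frame(c,t)[:4]]
E
python3 - <<'E'
from h import *
K,E=campose("top"); im=cv2.imread("pics/top0.png")
for n,uv,z in [("rackTL",(337,228),.06),("rackTR",(496,213),.06),("rackBR",(508,286),.06),("cool TL",(117,247),.03),("cool TR",(284,241),.03),("cool BR",(285,320),.03),("cool BL",(115,325),.03),
 ("pin",(353,192),.12),("pin",(380,191),.12),("pin",(325,193),.12),("dial",(238,184),.17),("btn",(274,183),.16),("ctl",(222,170),.14),("ctl",(291,166),.14),("yneck",(430,232),.2),("gneck",(464,234),.2),("ybody",(428,255),.17),("orange",(460,358),.1),("tape",(313,296),.02)]:
    print(n,ray(K,E,uv,z))
cv2.imwrite("pics/crop1.png",cv2.resize(im[140:320,320:520],None,fx=4,fy=3.3,interpolation=3))
cv2.imwrite("pics/crop2.png",cv2.resize(im[140:225,210:400],None,fx=4,fy=4,interpolation=3))
print(bot.read_joint_positions(), q(0), bot.read_tool_rot())
for a in (0,np.pi/2,np.pi,-np.pi/2): print(a,bot.solve_ik([.45,-.2,.5],q(a)))
E
```

```text
rackTL [ 0.5873 -0.0597  0.06  ]
rackTR [ 0.6158 -0.4572  0.06  ]
rackBR [ 0.4329 -0.4703  0.06  ]
cool TL [0.5587 0.495  0.03  ]
cool TR [0.5637 0.0741 0.03  ]
cool BR [0.3661 0.0738 0.03  ]
cool BL [0.3642 0.4901 0.03  ]
pin [ 0.6615 -0.0988  0.12  ]
pin [ 0.6624 -0.1637  0.12  ]
pin [ 0.6607 -0.0316  0.12  ]
dial [0.6728 0.1696 0.17  ]
btn [0.6762 0.0872 0.16  ]
ctl [0.7178 0.2126 0.14  ]
ctl [0.7237 0.0481 0.14  ]
yneck [ 0.542  -0.2608  0.2   ]
gneck [ 0.5357 -0.3358  0.2   ]
ybody [ 0.4956 -0.2591  0.17  ]
orange [ 0.2661 -0.3313  0.1   ]
tape [0.4241 0.004  0.02  ]
[-1.3492  0.3262 -0.1926  1.052   0.      1.4366] [np.float64(-0.7071067811865475), np.float64(0.7071067811865475), np.float64(0.0), np.float64(0.0)] [-0.5806  0.5806 -0.4036  0.4036]
0 [-0.5682  0.1942  0.3077  1.6843  0.      1.0026]
1.5707963267948966 [-0.5682  0.1942  0.3077  1.6843  0.     -0.5682]
3.141592653589793 [-0.5682  0.1942  0.3077  1.6843  0.     -2.139 ]
-1.5707963267948966 [-0.5682  0.1942  0.3077  1.6843  0.      2.5733]
```

View pics/crop1.png

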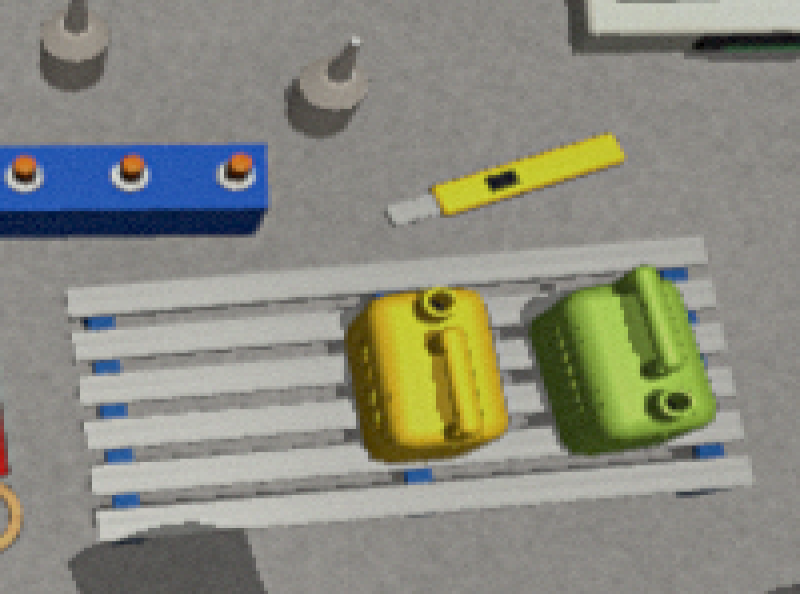

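View pics/crop2.png

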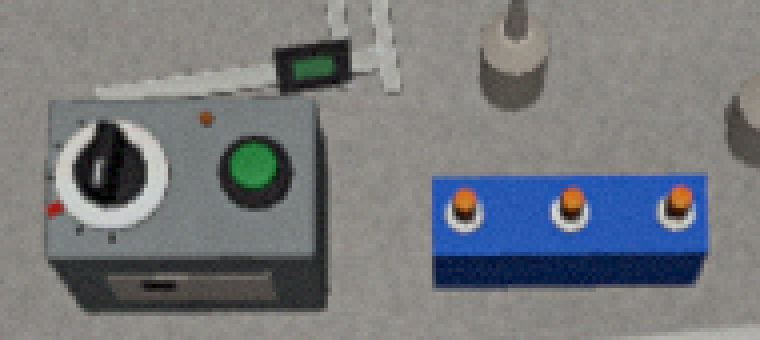

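```bash
python3 - <<'E'
from h import *
bot.move_pose([.50,-.29,.45],q(np.pi/2))
shot("wrist","w1")
for t in ("white","yellow","green","yellow_neck","green_neck"): print(t,net("wrist",t))
E
```

```text
white [([494, 337, 66, 27], 0.74)]
yellow [([310, 142, 64, 106], 0.62), ([489, 289, 27, 25], 0.61)]
green [([206, 146, 81, 113], 0.95), ([241, 0, 87, 36], 0.64)]
yellow_neck []
green_neck [([210, 139, 74, 119], 0.77), ([238, 0, 95, 34], 0.67), ([606, 318, 28, 24], 0.25)]
```

View pics/w1.png

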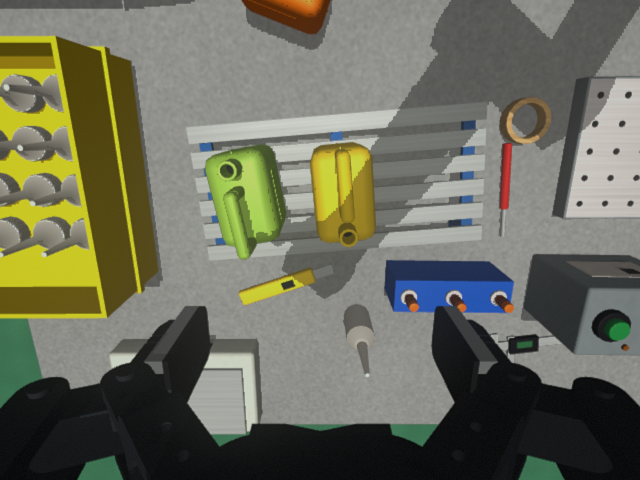

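```bash
python3 - <<'E'
from h import *
K,E,im=ld("w1"); cv2.imwrite("pics/w1c.png",cv2.resize(im[125:275,190:390,::-1],None,fx=4,fy=4,interpolation=3))
E
```

```text
(no output)
```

View pics/w1c.png

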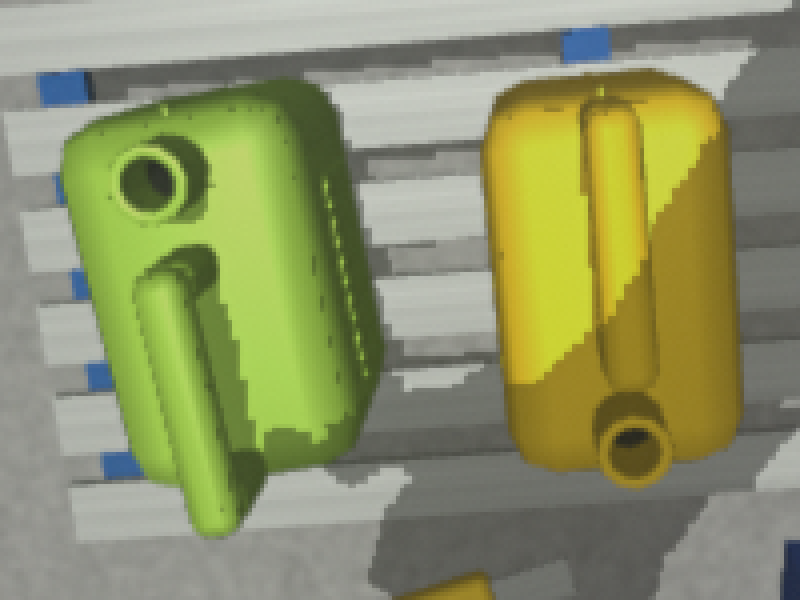

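```bash
cat >> h.py <<'E'
from scipy.optimize import least_squares
def fit(K,E,uvs,pts,z0,guess):
    """planar pose (x,y,yaw) from pixel observations of body points"""
    def f(p):
        c,s=np.cos(p[2]),np.sin(p[2]); r=[]
        for uv,P in zip(uvs,pts):
            w=[p[0]+c*P[0]-s*P[1],p[1]+s*P[0]+c*P[1],z0+P[2]]; r+=list(proj(K,E,w)-uv)
        return r
    o=least_squares(f,guess); return o.x,np.array(o.fun)
NECK=(-.038,0,.14); B0=(-.018,0,.152); B1=(.054,0,.152)
E
python3 - <<'E'
from h import *
K,E,im=ld("w1"); o=np.array([190,125])
f=lambda x,y:o+np.array([x,y])/4
print("green",fit(K,E,[f(147,183),f(157,268),f(213,535)],[NECK,B0,B1],.06,[.5,-.35,0]))
print("yellow",fit(K,E,[f(635,448),f(633,388),f(610,98)],[NECK,B0,B1],.06,[.5,-.26,3.1]))
print(bot.read_position(),bot.read_clock())
E
```

```text
green (array([ 0.5086, -0.3794,  0.1459]), array([ 0.406 , -0.1845, -0.5524, -0.0428,  0.1607,  0.2544]))
yellow (array([ 0.5036, -0.2636,  3.2374]), array([ 0.0362, -0.0804, -0.0881, -0.3689,  0.0506,  0.3985]))
[ 0.4998 -0.2903  0.4498] 3.3667
```

```bash
cat >> h.py <<'E'
def carry(p,place,place_yaw,a_place=np.pi/2,gx=.008):
    """p=(x,y,yaw) on rack; place=(x,y)"""
    a=p[2]-np.pi/2
    if a>np.pi/2+1.6: a-=np.pi
    if a<np.pi/2-1.6: a+=np.pi
    g=np.array([p[0]+gx*np.cos(p[2]),p[1]+gx*np.sin(p[2])])
    bot.set_gripper(.7,40)
    bot.move_pose([*g,.30],q(a)); bot.move_linear([*g,.192],speed=.12)
    bot.set_gripper(0,40); print("w",bot.read_gripper_width(), bot.read_position(), bot.read_ft_force())
    bot.move_linear([*g,.40],speed=.15); print("w",bot.read_gripper_width(),bot.read_ft_force())
    h=[place[0]+gx*np.cos(place_yaw),place[1]+gx*np.sin(place_yaw)]
    bot.move_pose([*h,.40],q(a_place)); bot.move_linear([*h,.20],speed=.15)
    print("touch",bot.move_linear([*h,.155],speed=.04,until_force=4),bot.read_position(),bot.read_ft_force())
    bot.set_gripper(.6); z=bot.read_position()[2]
    bot.move_linear([*h,.36],speed=.15)
E
python3 - <<'E'
from h import *
carry((.5036,-.2636,3.2374),(.463,.20),np.pi)
bot.move_pose([.45,-.1,.50],q(np.pi/2)); shot("wrist","w2"); shot("top","t2"); print(bot.read_clock())
E
```

```text
w 0.15468727138185423 [ 0.4959 -0.2647  0.1925] [-0.4264 -0.6619  1.8924]
w 0.15298800132967943 [-0.1477 -0.1101 -0.9584]
touch True [0.4545 0.1998 0.1622] [-1.5092 -0.8089  2.1933]
14.7833
```

View pics/w2.png

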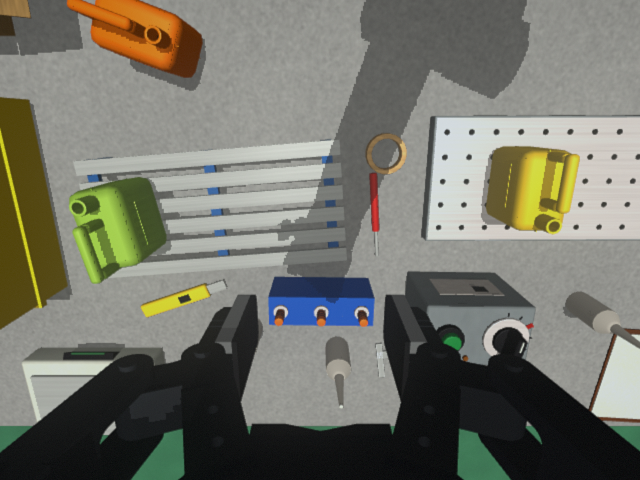

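View pics/t2.png

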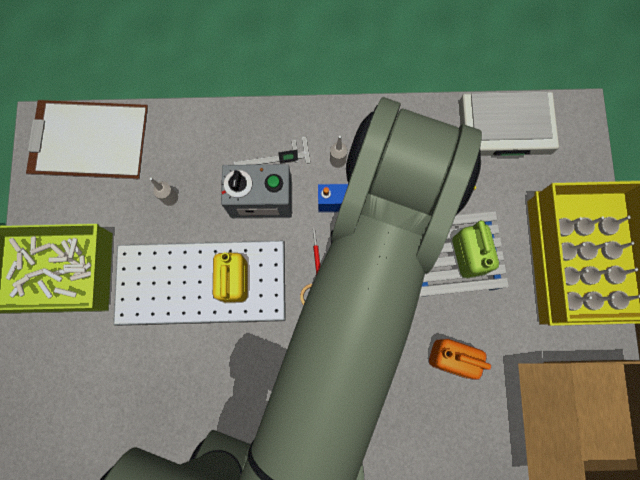

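Yellow stands on the cooler (540,190 in the wrist view); green is still on the rack (115,230).

```bash
python3 - <<'E'
from h import *
def W(p,P,z0): c,s=np.cos(p[2]),np.sin(p[2]); return [p[0]+c*P[0]-s*P[1],p[1]+s*P[0]+c*P[1],z0+P[2]]
for n in("w2","t2"):
    K,E,im=ld(n); im=cv2.resize(im[:,:,::-1],None,fx=4,fy=4,interpolation=3); cs=[]
    for p,z in (((.5086,-.3794,.1459),.06),((.463,.2,np.pi),.03)):
        for P in(NECK,B0,B1):
            u=proj(K,E,W(p,P,z)); print(n,u); cv2.circle(im,tuple(int(v*4+2) for v in u),4,(255,0,255),-1)
        c=np.clip((u*4).astype(int),[240,240],[2320,1680]);cs.append(im[c[1]-240:c[1]+240,c[0]-240:c[0]+240][:,:390])
    cv2.imwrite(f"pics/{n}c.png",np.hstack(cs))
E
```

```text
w2 [ 77.3663 207.7759]
w2 [ 76.7392 226.6745]
w2 [ 96.1725 283.2787]
w2 [554.4313 226.1719]
w2 [563.065 212.995]
w2 [574.448  153.2434]
t2 [488.6619 262.3323]
t2 [488.1917 252.5149]
t2 [480.6956 220.7634]
t2 [224.031  257.5919]
t2 [222.9744 265.5869]
t2 [222.5949 298.0447]
```

View pics/w2c.png

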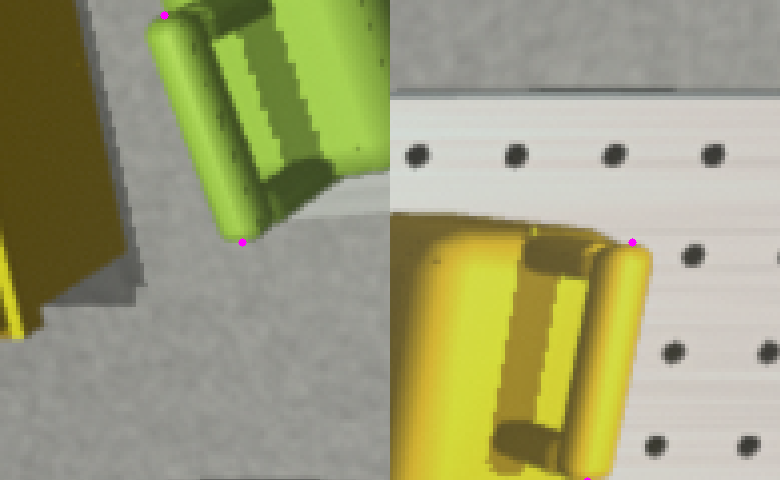

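```bash
python3 - <<'E'
from h import *
carry((.5086,-.3794,.1459),(.463,.35),0)
bot.move_pose([.45,.27,.42],q(np.pi/2)); shot("wrist","w3"); print(bot.read_clock())
E
```

```text
w 0.15291728975509747 [ 0.5169 -0.3785  0.1925] [ 0.8047 -0.5165  2.0554]
w 0.15495916851210825 [ 0.1592 -0.4829 -0.123 ]
touch True [0.4708 0.3499 0.1624] [ 0.4347 -0.1795  3.1354]
26.8167
```

View pics/w3.png

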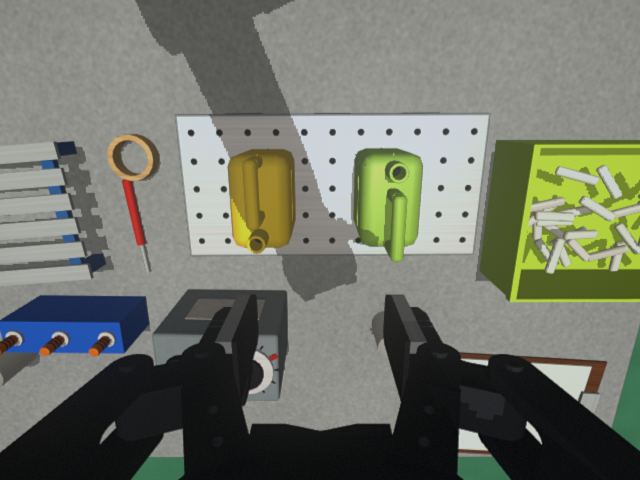

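```bash
python3 - <<'E'
from h import *
bot.move_pose([.60,-.08,.36],q(np.pi/2)); K,E,im=shot("wrist","w4")
cv2.imwrite("pics/w4c.png",cv2.resize(im[120:320,180:480,::-1],None,fx=2.6,fy=2.6,interpolation=3))
print(net("wrist","pin1"))
E
```

```text
[([348, 242, 26, 27], 0.94), ([234, 240, 21, 27], 0.86), ([296, 241, 19, 26], 0.79)]
```

View pics/w4c.png

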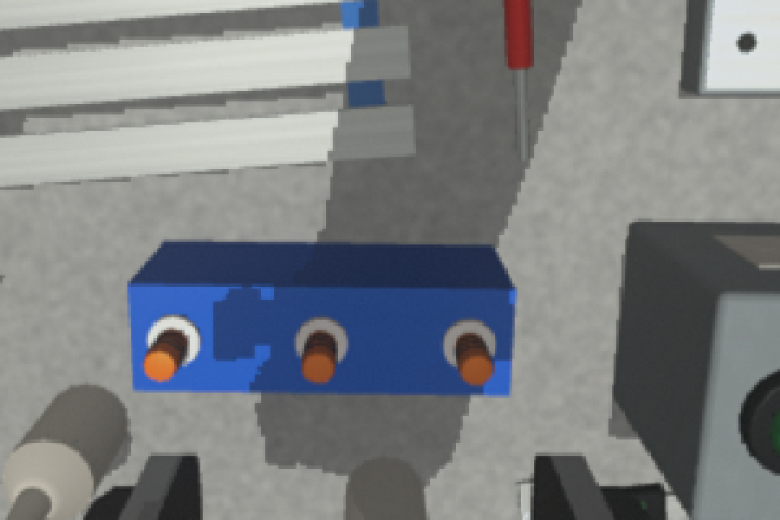

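```bash
python3 - <<'E'
from h import *
K,E,im=ld("w4"); f=lambda x,y:(180+x/2.6,120+y/2.6)
for u in [(172,340),(322,343),(469,346)]: print(ray(K,E,f(*u),.089))
for u in [(163,364),(319,366),(477,370)]: print(ray(K,E,f(*u),.121))
# necks from w3
K,E,im=ld("w3"); cv2.imwrite("pics/w3c.png",cv2.resize(im[130:280,210:440,::-1],None,fx=3.4,fy=3.4,interpolation=3))
E
```

```text
[ 0.6651 -0.1631  0.089 ]
[ 0.6664 -0.0973  0.089 ]
[ 0.6677 -0.0327  0.089 ]
[ 0.6646 -0.1608  0.121 ]
[ 0.6654 -0.0972  0.121 ]
[ 0.667  -0.0327  0.121 ]
```

View pics/w3c.png

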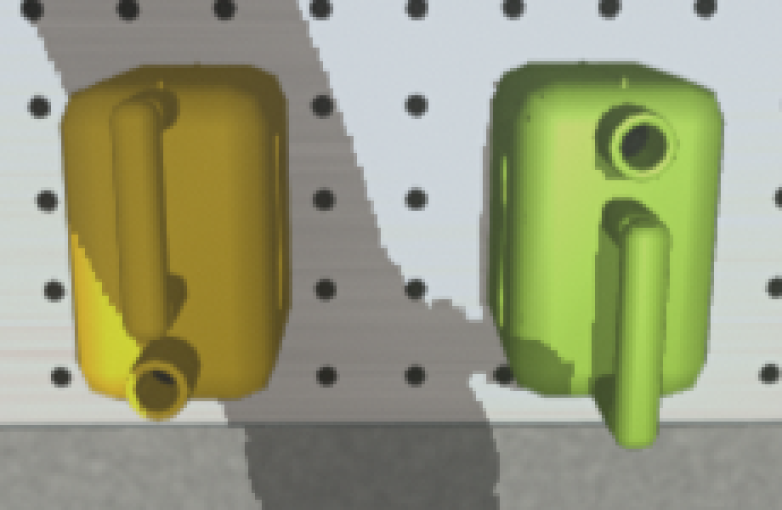

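```bash
python3 - <<'E'
from h import *
K,E,im=ld("w3"); f=lambda x,y:np.array((210+x/3.4,130+y/3.4))
print(ray(K,E,f(158,389),.17),ray(K,E,f(641,144),.17))
print(fit(K,E,[f(158,389),f(150,338),f(140,96)],[NECK,B0,B1],.03,[.46,.2,3.1]))
print(fit(K,E,[f(641,144),f(645,222),f(636,448)],[NECK,B0,B1],.03,[.46,.35,0.]))
K,E=campose("top")
for u in [(339,158),(402,170),(163,193)]: print(ray(K,E,u,.03))
bot.move_pose([.44,.20,.30],q(np.pi/2)); shot("wrist","w5")
bot.move_pose([.40,.35,.30],q(np.pi/2)); shot("wrist","w6")
for n in("w5","w6"):
    im=ld(n)[2]; cv2.imwrite(f"pics/{n}c.png",im[:300,200:500,::-1].repeat(2,0).repeat(2,1))
E
```

```text
[0.5008 0.2008 0.17  ] [0.4239 0.3494 0.17  ]
(array([0.4627, 0.2014, 3.128 ]), array([ 0.0872, -0.1302, -0.1045, -0.0283,  0.0198,  0.1359]))
(array([0.4626, 0.35  , 0.0175]), array([-0.1518,  0.6643,  0.1935, -0.7211, -0.0463,  0.062 ]))
[ 0.7805 -0.0714  0.03  ]
[ 0.7438 -0.2337  0.03  ]
[0.6972 0.3838 0.03  ]
```

View pics/w5c.png

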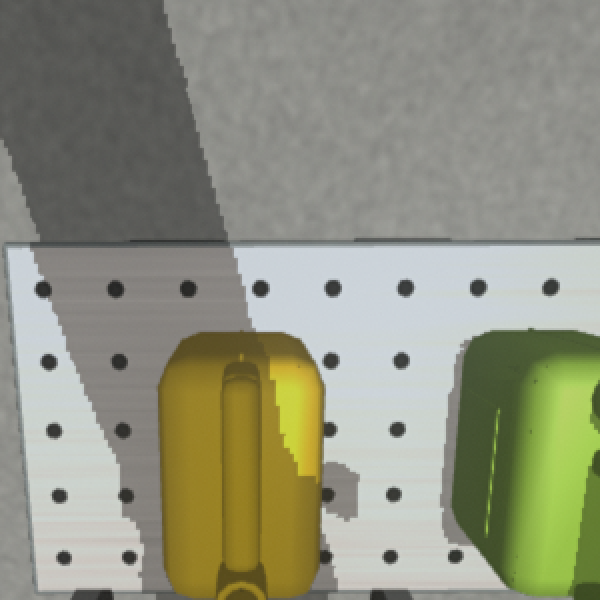

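View pics/w6c.png

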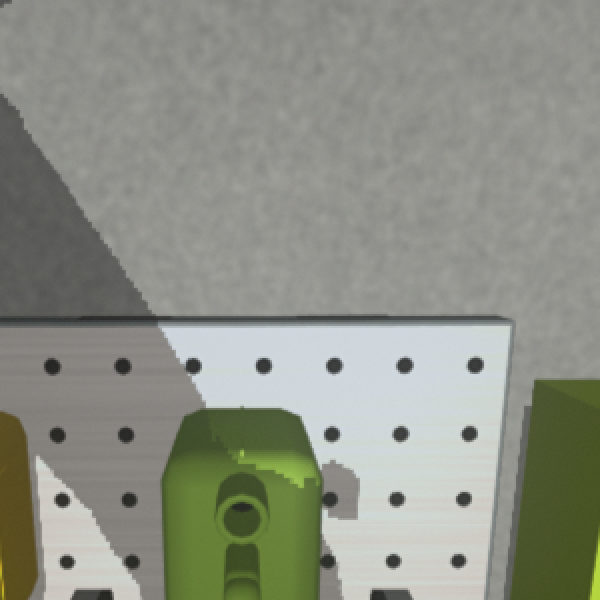

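```bash
python3 - <<'E'
from h import *
K,E,im=ld("w5"); print("Y",ray(K,E,(320.7,297.5),.17)); cv2.imwrite("pics/w5d.png",cv2.resize(im[250:350,250:390,::-1],None,fx=5,fy=5,interpolation=3))
K,E,im=ld("w6"); print("G",ray(K,E,(321.2,258.5),.17))
E
```

```text
Y [0.4969 0.1998 0.17  ]
G [0.4236 0.3503 0.17  ]
```

View pics/w5d.png

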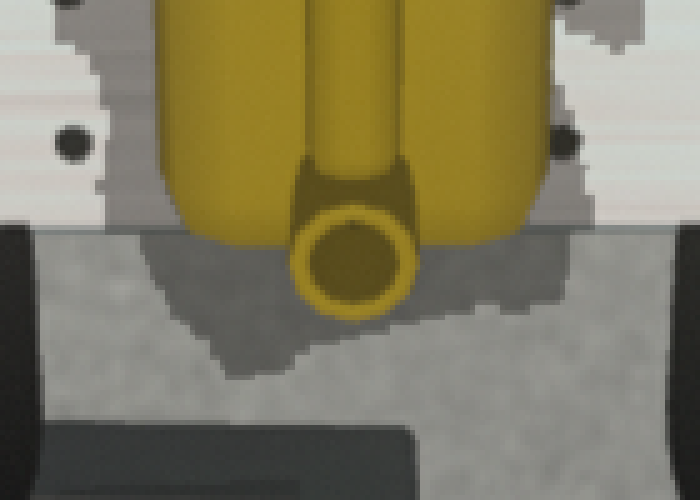

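```bash
cat >> h.py <<'E'
def pickpin(x,y,tz=.093):
    bot.set_gripper(.4,30)
    bot.move_pose([x,y,.26],q(np.pi/2)); bot.move_linear([x,y,tz],speed=.12)
    bot.set_gripper(0,30); print("w",bot.read_gripper_width(),bot.read_position())
    bot.move_linear([x,y,.26],speed=.15); print("w",bot.read_gripper_width())
def insert(x,y):
    bot.move_pose([x,y,.30],q(np.pi/2)); bot.move_linear([x,y,.265],speed=.1)
    r=bot.move_linear([x,y,.174],speed=.05,until_force=6); print(r,bot.read_position(),bot.read_ft_force()); return r
E
python3 - <<'E'
from h import *
K,E,im=ld("w5"); n=ray(K,E,(320.7,302.6),.17); print(n)
pickpin(.6672,-.0327)
insert(.5006,.2005)
shot("wrist","w7"); shot("side","s7"); print(bot.read_clock())
E
```

```text
[0.5013 0.1998 0.17  ]
w 0.15169608902444642 [ 0.6677 -0.0328  0.0938]
w 0.1524613329978712
True [0.5007 0.2005 0.1787] [-1.7254 -0.7674  5.256 ]
38.7667
```

View pics/w7.png

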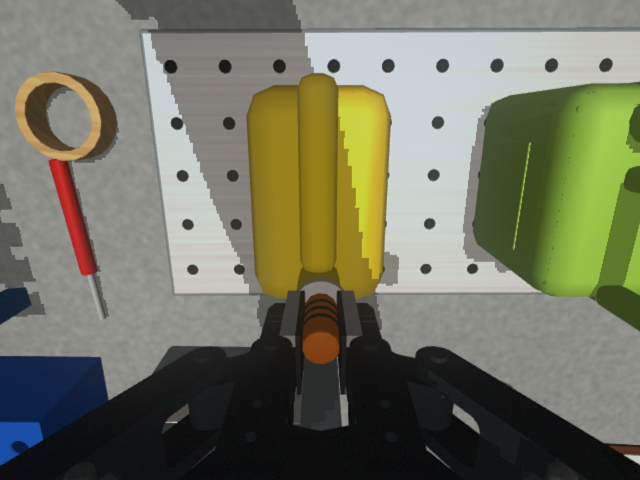

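```bash
python3 - <<'E'
from h import *
bot.set_gripper(.4); bot.move_linear([.5006,.2005,.30],speed=.12)
bot.move_pose([.40,.30,.36],q(np.pi/2)); shot("wrist","w8")
E
```

```text
(no output)
```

View pics/w8.png

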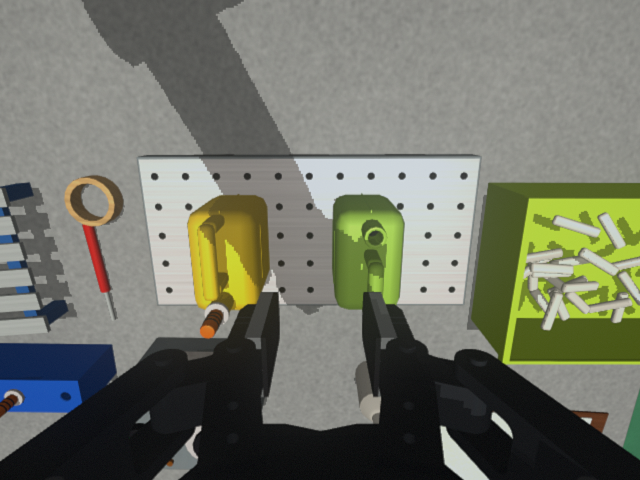

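```bash
python3 - <<'E'
from h import *
K,E,im=ld("w8"); print(proj(K,E,(.4237,.35,.17)),ray(K,E,(376,236),.17))
pickpin(.666,-.0973)
bot.move_pose([.40,.27,.42],q(np.pi/2)); K,E,im=shot("wrist","w9"); print(proj(K,E,(.4237,.35,.17)),proj(K,E,(.5006,.2005,.17)))
cv2.imwrite("pics/w9c.png",cv2.resize(im[150:350,180:460,::-1],None,fx=2.7,fy=2.7))
E
```

```text
[375.6652 236.8099] [0.4229 0.3503 0.17  ]
w 0.15162919316974122 [ 0.6665 -0.0974  0.0938]
w 0.1560456095873647
[396.773  219.9427] [258.4856 287.1733]
```

View pics/w9c.png

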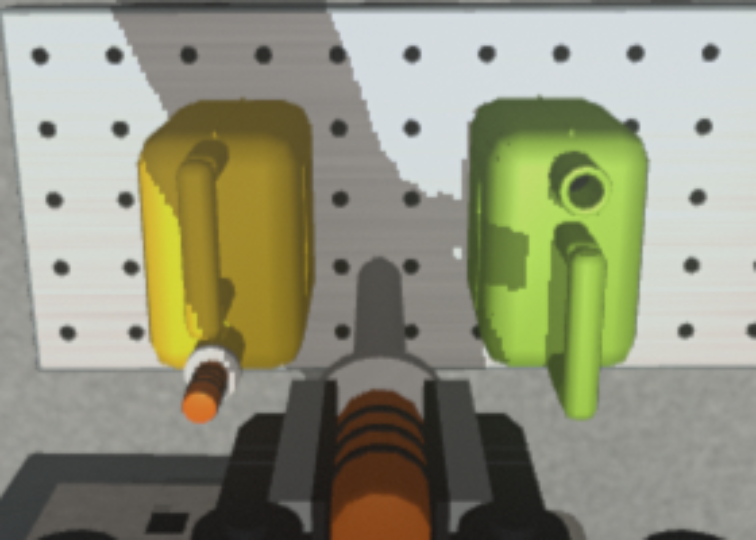

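```bash
python3 - <<'E'
from h import *
if insert(.4236,.3497) and bot.read_position()[2]<.182:
    bot.set_gripper(.4); bot.move_linear([.4236,.3497,.30],speed=.12)
    bot.move_pose([.60,.13,.40],q(np.pi/2)); K,E,im=shot("wrist","w10"); shot("top","t10")
    print(net("wrist","timer"),net("wrist","start_top"),bot.read_joint_positions())
print(bot.read_clock())
E
```

```text
True [0.4235 0.3496 0.1787] [ 0.0389 -0.2124  3.8007]
[([343, 252, 42, 47], 0.55), ([195, 6, 53, 60], 0.24)] [([147, 286, 58, 69], 0.49), ([385, 82, 27, 28], 0.43)] [0.0954 0.4167 0.3636 1.5182 0.0002 0.0933]
53.4417
```

View pics/w10.png

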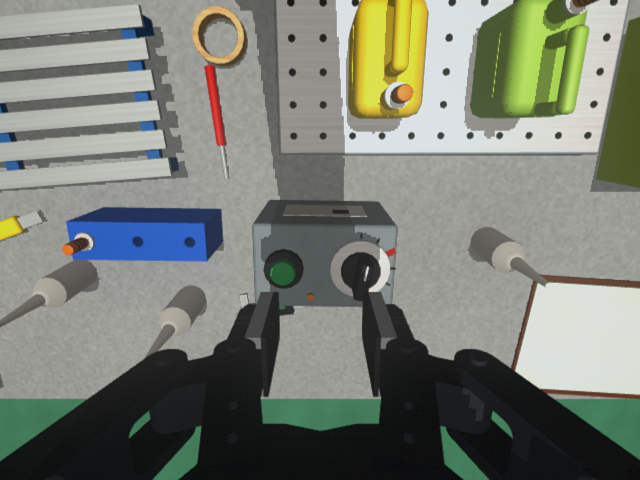

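```bash
python3 - <<'E'
from h import *
K,E,im=ld("w10"); cv2.imwrite("pics/w10c.png",cv2.resize(im[190:320,240:410,::-1],None,fx=4.5,fy=4.5,interpolation=3))
E
```

```text
(no output)
```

View pics/w10c.png

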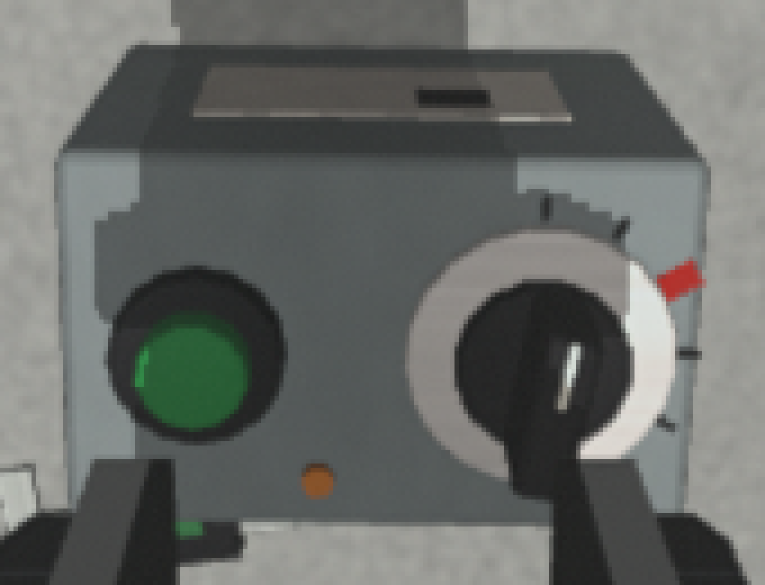

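```bash
python3 - <<'E'
from h import *
K,E,im=ld("w10"); f=lambda x,y:(240+x/4.5,190+y/4.5)
c=ray(K,E,f(541,357),.143); print("dial base",c); b=ray(K,E,f(192,372),.162);print("btn top",b)
print("corners",ray(K,E,f(62,155),.14),ray(K,E,f(700,160),.14))
inv=lambda p:(proj(K,E,p)-[240,190])*4.5
for z in(.15,.17,.184):
    print(z,inv([c[0],c[1],z]),inv([c[0]-.021,c[1],z]),inv([c[0]+.021,c[1],z]))
for u in [(575,345),(562,410)]: print(ray(K,E,f(*u),.184))
im=ld("t10")[2];cv2.imwrite("pics/t10c.png",cv2.resize(im[155:225,215:300,::-1],None,fx=7,fy=7,interpolation=3))
E
```

```text
dial base [0.6807 0.1758 0.143 ]
btn top [0.6771 0.0911 0.162 ]
corners [0.6298 0.059  0.14  ] [0.6309 0.2129 0.14  ]
0.15 [543.8869 367.4923] [546.6901 286.1628] [541.164 446.49 ]
0.17 [552.6665 399.402 ] [555.7415 314.6244] [549.6838 481.6346]
0.184 [559.3281 423.6137] [562.6178 336.2467] [556.1405 508.2688]
[0.6617 0.1786 0.184 ]
[0.6773 0.1763 0.184 ]
```

View pics/t10c.png

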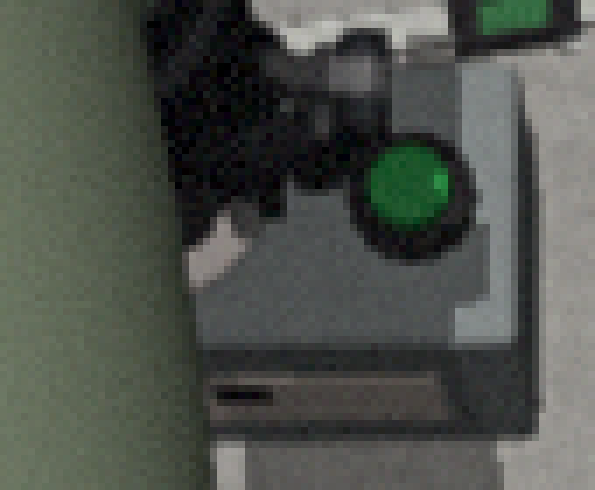

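```bash
python3 - <<'E'
from h import *
bot.move_pose([.60,.17,.34],q(np.pi/2)); K,E,im=shot("wrist","w11")
c=proj(K,E,[.68,.175,.15]).astype(int);print(c)
x0,y0=c[0]-65,c[1]-60
print(x0,y0); cv2.imwrite("pics/w11c.png",cv2.resize(im[y0:y0+110,x0:x0+130,::-1],None,fx=5.5,fy=5.5,interpolation=3))
E
```

```text
[324 295]
259 235
```

View pics/w11c.png

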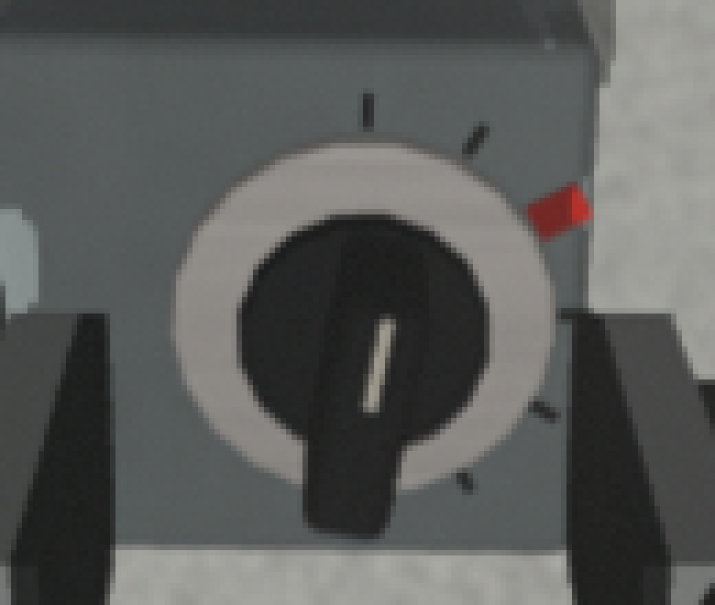

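```bash
python3 - <<'E'
from h import *
K,E,im=ld("w11"); f=lambda x,y:(259+x/5.5,235+y/5.5)
pts={0:(368,112),30:(476,138),60:(559,213),120:(543,411),150:(465,483)}
P={k:ray(K,E,f(*v),.1405)[:2] for k,v in pts.items()}
def res(p): # cx,cy,yaw,r : direction at t: -x rotated clockwise
    r=[]
    for k,v in P.items():
        a=np.pi+p[2]-np.radians(k); r+=list(p[:2]+p[3]*np.array([np.cos(a),np.sin(a)])-v)
    return r
o=least_squares(res,[.68,.175,0,.04]);print(o.x,np.round(o.fun,4))
ring=ray(K,E,f(364,315),.143);print(ring)
a=ray(K,E,f(388,320),.184);b=ray(K,E,f(371,410),.184);print(a,b,np.degrees(np.arctan2(a[1]-b[1],-(a[0]-b[0]))))
E
```

```text
[ 0.681   0.1755 -0.0116  0.0381] [-0.0005 -0.0001  0.0001  0.0003  0.0004 -0.0007  0.0003  0.0005 -0.0004
  0.0001]
[0.6802 0.1755 0.143 ]
[0.6621 0.1787 0.184 ] [0.6775 0.1761 0.184 ] 9.298241234538999
```

```bash
python3 - <<'E'
from h import *
c=[.6806,.1755]; a0=np.pi/2-.162; a1=np.pi/2-.0116-1.05
bot.set_gripper(.55,40)
bot.move_pose([*c,.26],q(a0)); print(bot.move_linear([*c,.159],speed=.06,until_force=5),bot.read_position())
bot.set_gripper(0,40); print(bot.read_gripper_width(),bot.read_ft_force())
j=np.array(bot.read_joint_positions()); print(j)
for k in range(1,4):
    j2=j.copy(); j2[5]+=(a0-a1)*k/3; bot.goto_joints(j2)
print(bot.read_position(),bot.read_moment(),bot.read_ft_force())
bot.wait(.3)
M=rot(bot.read_tool_rot()); print("jaw angle",np.arctan2(M[1,0],M[0,0]),a1)
bot.set_gripper(.55); bot.move_linear([*c,.26],speed=.1)
bot.move_pose([.60,.17,.34],q(np.pi/2)); K,E,im=shot("wrist","w12")
cv2.imwrite("pics/w12c.png",cv2.resize(im[235:345,259:389,::-1],None,fx=5.5,fy=5.5,interpolation=3)); print(bot.read_clock())
E
```

```text
False [0.6809 0.1755 0.1595]
0.15505781571005922 [-0.9415 -2.7719  2.8377]
[ 0.1472  0.6606  0.1656  1.0757 -0.0008  0.3094]
[0.6807 0.175  0.1593] [-0.1297  0.0701 -0.0177] [ 0.0098 -0.9481  1.5737]
jaw angle 0.5101541117371494 0.5091963267948965
61.0083
```

View pics/w12c.png

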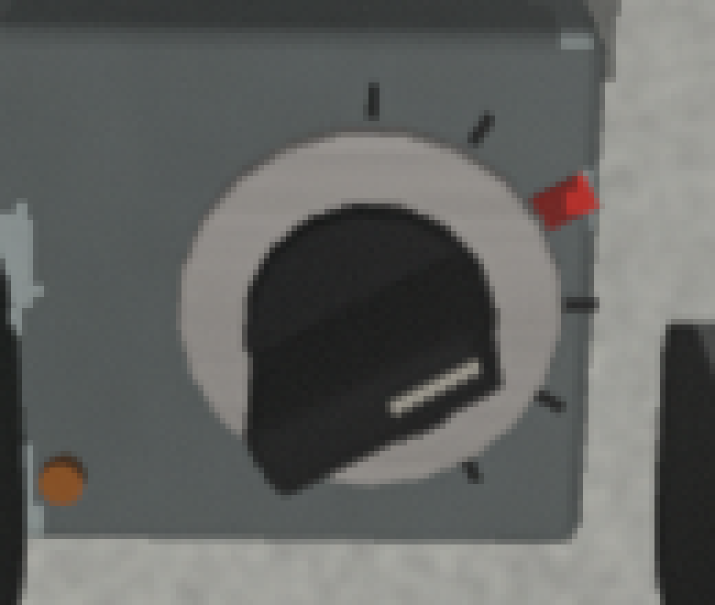

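```bash
python3 - <<'E'
from h import *
K,E,im=ld("w12"); f=lambda x,y:(259+x/5.5,235+y/5.5)
a=ray(K,E,f(480,367),.184);b=ray(K,E,f(391,409),.184);print(np.degrees(np.arctan2(a[1]-b[1],-(a[0]-b[0]))))
bot.move_pose([.44,.27,.46],q(np.pi/2)); K,E,im=shot("wrist","w13"); shot("top","t13")
print(proj(K,E,(.5006,.2005,.17)),proj(K,E,(.4236,.3497,.17)))
E
```

```text
62.37983342886766
[261.9983 242.2575] [391.8407 176.7589]
```

View pics/w13.png

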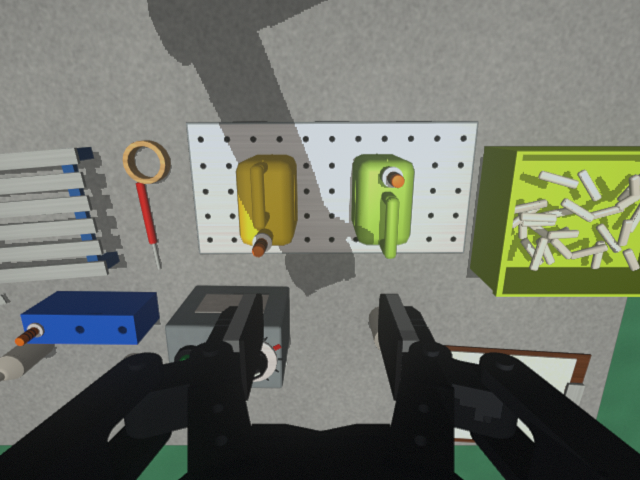

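View pics/t13.png

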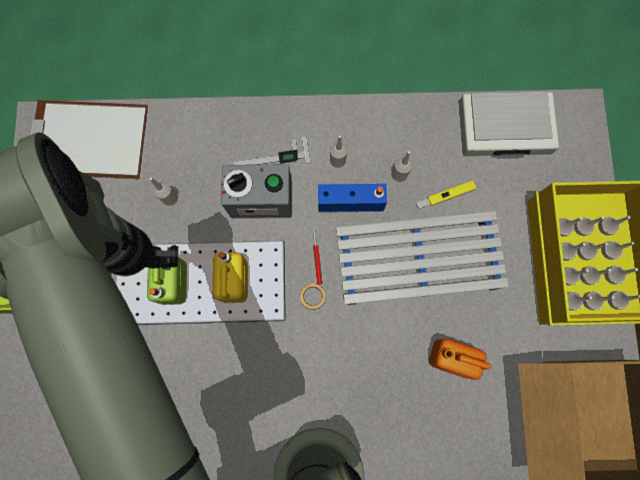

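```bash
python3 - <<'E'
from h import *
c=[.679,.0907]
bot.set_gripper(0,20)
bot.move_pose([*c,.24],q(np.pi/2)); bot.move_linear([*c,.172],speed=.08)
print(bot.move_linear([*c,.148],speed=.02,until_force=14),bot.read_position(),bot.read_ft_force())
bot.wait(.3); print(bot.read_position(),bot.read_ft_force()); shot("side","s14")
bot.move_linear([*c,.26],speed=.08); print(bot.read_clock())
bot.move_pose([.44,.27,.50],q(np.pi/2)); shot("wrist","w14")
bot.move_pose([.40,-.25,.45],q(np.pi/2)); shot("top","t14"); shot("side","s15")
E
```

```text
True [0.6791 0.0907 0.1562] [-1.0228  1.1732  5.4572]
[0.6791 0.0907 0.1561] [-1.2707 -0.1652  5.6731]
67.5333
```

View pics/s14.png

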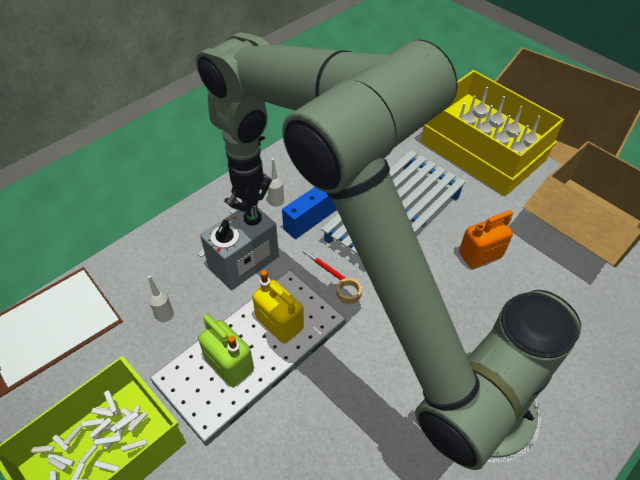

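View pics/s15.png

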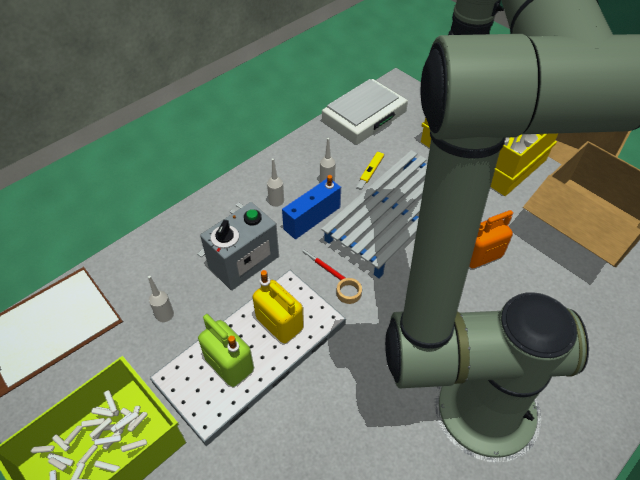

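View pics/w14.png

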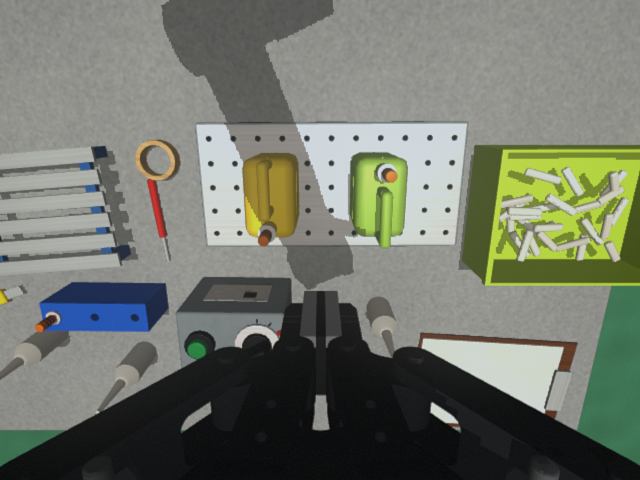

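The press ended at z 0.156, nominally full travel, but the steady force was only 5.6 N. I'll press once more, firmer, to be sure.

```bash
python3 - <<'E'
from h import *
c=[.679,.0907]
bot.move_pose([*c,.24],q(np.pi/2)); bot.move_linear([*c,.165],speed=.08)
print(bot.move_linear([*c,.1545],speed=.01,until_force=25),bot.read_position(),bot.read_ft_force())
bot.wait(.4); print(bot.read_position(),bot.read_ft_force())
bot.move_linear([*c,.26],speed=.08)
bot.move_pose([.60,.17,.36],q(np.pi/2)); K,E,im=shot("wrist","w15")
bot.move_pose([.40,-.25,.45],q(np.pi/2)); shot("top","t15"); print(bot.read_clock())
E
```

```text
False [0.6792 0.0907 0.156 ] [-2.8328 -0.4134  9.9053]
[0.6792 0.0907 0.156 ] [-3.5928 -0.282   9.6278]
79.4167
```

View pics/t15.png

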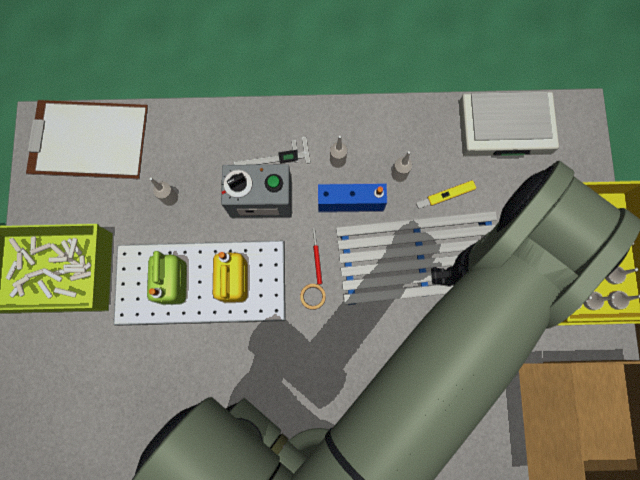

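View pics/w15.png

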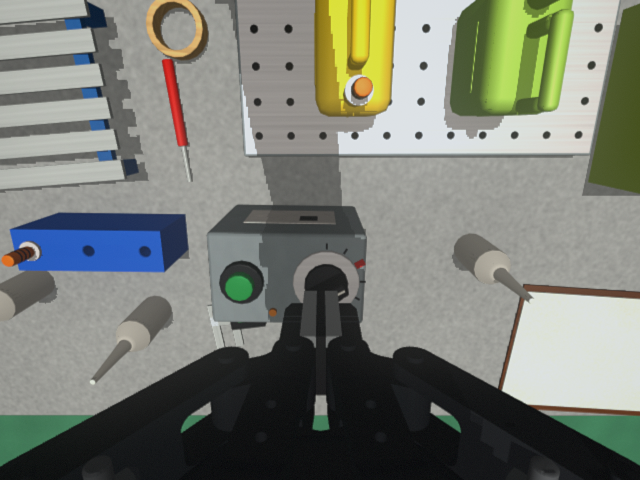

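The second press stopped hard at 0.156 (button at its stop, 10 N). The last pictures show everything in place: both canisters stand on the cooler with their pins fitted (top view 167,277 and 230,275), the dial is at the red mark, and the bystanders haven't moved.

```bash
python3 -c "
from h import *
print(bot.close_job())"
```

```text
the job is handed in; nothing more can be done
None
```

The job is done and handed in at about 80 s of robot time.

- **Canisters:** Only yellow and green were on the rack; white was absent. The networks gave one false "white" hit, which I rejected from the picture. I left the orange look-alike on the bench alone. Both canisters stand upright on the cooler, and neither had been knocked aside at any check.
- **Pins:** One pin is in each neck. Both went in until the collar met the rim, with the tool at z = 0.1787 m against an expected 0.1788 m. The third pin is still in its block.
- **Timer dial:** It started at about 8°, not 0. I turned it clockwise to the red mark. The jaw angle put the dial at 60°. The pointer in the picture measured about 62–63° from the box's axis, so the two differ by a couple of degrees, which I put down to image error.
- **Start button:** I pressed it twice after both canisters were fitted. The first press stopped near full travel at only about 5.6 N, so I pressed again, and it reached its stop at z = 0.156 m with about 10 N.
- **Bystanders:** The last top picture shows them where they started, with the robot clear of everything.

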